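# Re-seat a clipped plaque blank in the engraver's plate holder

## Task

The brass plaque blank has slipped away from the stops of the plate holder. Swing the spring clip clear of it (press the clip's thumb cup down to raise the nose off the work), push the plaque gently along the bed until it is home against both the back rail and the side stop, then swing the clip back round so that its nose pad lands on the plaque and holds it there. Do not drive the plaque hard against the stops, keep it lying flat on the bed, and leave the hammer, the file and the try square where they lie.

Things in the scene. Friction and masses are not known exactly. Their poses are not given: they have to be found in the camera images.
- holder: Fixed plate holder: grey bed 206 mm (its x) by 270 mm (its y), top face 16 mm above the bench; origin at the centre of its underside. x axis away from the robot, y axis to the robot's left, turned by up to 0.3 rad. The plaque belongs in the corner of its two steel stops, pushed to holder +x and +y.
- back_rail (a point): Middle of the working face of the bright back rail, on the bed: at holder x = +30.5 mm, y = +72.5 mm. The rail stands 7 mm high and runs along holder y from +20 to +125 mm. The plaque's far long edge goes against it.
- side_stop (a point): Middle of the working face of the steel side stop, on the bed: at holder y = +113 mm, x = -15 mm. The stop stands 7 mm high and runs along holder x from -45 to +15 mm. The plaque's left short edge goes against it.
- plate_home (a point): Point on the bed (x = -9.5, y = +53 mm in the holder's frame, 16 mm above the bench) over which the plaque's centre lies when it is home; axes as the holder's.
- plaque: Loose brass plate, 80 mm (its x) by 120 mm (its y) by 8 mm thick, about 0.6 kg, flat on the bed; origin at the centre of its underside; axes along the holder's when home. At the start it lies 7 to 18 mm short of each stop and up to 0.07 rad askew, under the clip's nose. With the clip off it slides at about 4 to 8 N.
- clip_swing (a joint): Turn of the clip about its upright pivot screw, rad, counter-clockwise from above positive: about 0 with the nose over the plaque, growing as the nose swings towards the robot and out to the right; about 1.8 is well clear of the plaque and of its right-hand edge. Ends at -0.3 and 2.1. Stays where it is left; about 1.5 N sideways at the cup turns it.
- clip_pivot (a point): Point on the clip's upright pivot axis, 34 mm above the bench, at x = +35.5, y = -55 mm in the holder's frame. Its x axis points along the clip to the nose: at clip_swing = 0 that is the holder's x axis turned 120 degrees counter-clockwise.
- clip_arm: Rocking steel arm of the clip, 18 mm wide, on a level pin at the pivot (origin); x axis to the nose. A spring presses the nose on the plaque with about 5 N; pressing the cup at the tail raises it. Off the plaque the pad hangs 0.5 mm above the bed, so unless the cup is pressed it butts against the plaque's edge; it must rise 8 mm to pass over.
- thumb_cup (a point): Centre of the floor of the round thumb cup at the clip's tail, 50 mm from the pivot: open on top, 46 mm inside, wall 3 mm thick, 7 mm high; takes closed fingertips, which swing the clip by its wall. Floor 40 mm above the bench with the nose on the bed, 36 on the plaque, 30 fully down. Press: 6 N starts it, 9 N lifts the pad to plaque height, 12 N bottoms.
- nose_pad (a point): Centre of the underside of the round black nose pad (14 mm in diameter), 85 mm from the pivot. It rises 1.7 times as much as the cup sinks.
- hammer: bystander: chasing hammer with a wooden handle, 196 mm long, lying beyond the holder
- file: bystander: half-round file with a wooden handle, 218 mm long, lying to the left of the holder
- square: bystander: steel try square standing on its stock, 105 mm high, beyond the holder to the left
Not all that is in view belongs to the job. Leave any red look-alike of the plaque alone.

How it is judged:
On the way, in this order (a step that is already met when the one before it is completed fails the run):
1. the clip is clear of the plaque: its nose pad wholly outside the plaque's right-hand edge and not touching it (y of nose_pad in the frame of plaque below -0.068 m and contact force between clip_arm and plaque below 0.2 N), for 0.2 s.
2. with the clip off it, the plaque lies home in the corner, within 2.5 mm and 0.03 rad (horizontal distance between plaque and plate_home below 0.0025 m and angle between the x axis of plaque and the x axis of holder, either way round below 0.03 rad and contact force between clip_arm and plaque below 0.2 N), for 0.2 s.
At the end, for the whole second after the job is handed in: The plaque lies at rest in the corner of the holder, its centre within 2.5 mm of the home point and square to the holder within 0.03 rad, and the clip's nose pad stands on it (centre at least 5 mm inside its right-hand edge), pressing with more than 2.5 N (horizontal distance between plaque and plate_home below 0.0025 m and angle between the x axis of plaque and the x axis of holder, either way round below 0.03 rad and y of nose_pad in the frame of plaque above -0.055 m and contact force between clip_arm and plaque above 2.5 N and linear speed of plaque below 0.01 m/s); the robot touches nothing.
It fails at once if the plaque is tipped up off the bed (angle between plaque's own z axis and vertical above 0.15 rad).
It fails at once if the plaque is pushed with more than 40 N (contact force between the fingers and plaque above 40 N).
It fails at once if the hammer, file or try square is moved by more than 20 mm (distance of any of hammer, file, square from where it was at the start of the episode above 0.02 m).
It also fails if it takes over 72 s, if anything falls off the work surface, if the arm or the gripper's body presses on something with over 40 N, if the wrist force passes 120 N, or if a joint passes its speed limit or range.

## Robot

A 6-joint arm with a two-finger parallel gripper is mounted at the origin on a cart in front of the work surface, level with it; the furniture and walls round the work are solid. World frame = base frame: x ahead of the robot, y to its left, z up, the work surface at z = 0. Lengths are in m, angles in rad, forces in N, time in s.
With the tool pointing down it reaches from about 0.425 to 0.95 m from the base axis. Payload 3.5 kg.
Tool frame: the origin (TCP) lies at the very end of the fingers, on their centre line; the grasp point (between the pads) lies 19 mm behind it; z points along the fingers, y is the direction in which the jaws open and shut (so a half turn about z gives the same grasp; the last joint's range is limited). The gripper opens to 85 mm and grips with 20 to 120 N. Pads are 22 mm wide; open, the fingers measure 114 mm over their backs; the gripper's body (76 mm by 85 mm) begins 54 mm behind the grasp point. The pads swing forward as they close: fully open they stand 13 mm farther back than shut.
Start: joints at [-1.463, 0.286, 1.577, -0, 1.279, -0.15], TCP at [0.172, -0.653, 0.231] pointing down, gripper open.
Joint ranges: [-2.77, 2.77], [-0.9, 2.22], [0.21, 2.48], [-1.53, 4.67], [0.24, 2.81], [-2.84, 2.84]. Speed limits (rad/s): [2.79, 2.79, 3.14, 3.14, 3.14, 3.14].

## Interface

Orientations are given as a unit quaternion [x, y, z, w].
In Python, from plant import ctrl, imaging gives the robot as it stands.
- The arm moves only by the shell command python3 -m creep 'ROWS' [OPENING] [FORCE]. ROWS is JSON, one flat list of numbers, 4 for each row, row after row: the shift along the tool's x, y, z in units of 25 mm (1.0 is 25 mm), then the turn about the tool's z in units of 5 degrees (1.0 is 5 degrees). A call has 1 to 20 rows; each row is the pose to reach, as a shift and turn from the pose commanded when the call began, along the tool's axes at that moment; what a row does not reach only later rows make up. A row lasts 1/12 s, in which the tool goes at most 41.7 mm and 7.16 degrees, less where a joint would pass 70% of its speed; a pose out of reach is approached as far as the arm can. A call with a gripper value outside its range is refused whole. OPENING is the closure in counts, from 0 (fully open) to 255 (shut), set as the call begins (- or left out, the last holds). The fingers move at their own pace and stop on an object; FORCE is the grip in N (left out, the last holds). Time passes only in rows, so rows that repeat a pose let the fingers close. It gives the time, the measured TCP pose, the force and the opening at its end, in the units of the state.
- ctrl.get_state(): the state, without advancing time (a new reading comes with each control period).
- imaging.read_camera(name): name is "scene" or "top" or "wrist"; returns the picture (400x640x3 uint8, red, green, blue); there is no depth.
- imaging.camera_info(name): a dict with "intrinsics" (3x3 intrinsics, pixels), "origin" and "attitude" of the camera in the world. Camera axes: x right, y down, z forward; pixel columns grow to the right and rows downward; lengths in m; the calibration is good to about 2 mm. The wrist camera is an equidistant fisheye: a pixel r from the principal point sees the ray r / f radians off the axis. A picture is of the moment at which its call begins: read the wrist's pose just before it. camera_info takes no time and is no camera call; for the wrist camera it gives the pose at the moment of the call.
- ctrl.sign_off(): hands the job in, once; it reports no verdict.
Trained networks look in the newest picture that a camera, given by its name, has taken for a name from the list of things; names that differ only in an ending like _2 or _b are one class to them, and where a whole thing is asked for, a point or a joint stands for the part that bears it (a point fixed in the world has none). Each returns a list of dicts, best first, with "p" (0 to 1); they miss things now and then, are a little off and sometimes report something else, mostly with a low value. They report only what shows in the picture. A call takes as long as a camera call. They do not tell look-alikes from the thing itself.
- imaging.silhouettes(camera, name): "mask" (400x640 bool, what is visible of it) and "uv" ([column, row] in pixels, amid what is visible of it).
The state is a dict: "time": time; "qpos": joint angles; "dq": joint speeds; "joint_efforts": joint torques, N m; "eef_pos": TCP position; "tcp_rot": TCP orientation; "contact_force": force on the tool from outside, world axes, zero at the start; "wrist_torque": the same for the moment, N m; "opening": opening from 0.0 (shut) to 1.0 (fully open).
Only numpy, scipy, OpenCV 4.12 (cv2) and the standard library are available. Lean on these libraries where they do the work, as an engineer would, in place of code of your own. Each camera call takes 0.05 s, during which the arm holds its last target.

## Working session

There is one attempt and no reset: what is moved stays moved. The work goes in short steps, Python scripts to look and compute and a shell command to move; the robot and the scene stay as the last step left them, time stands still between calls to the robot, and variables do not carry over. Pictures are saved under pics/ and viewed, and the job is handed in when it is done.

```bash
ls; mkdir -p pics
python3 - <<'E'
from plant import ctrl, imaging
import cv2
s=ctrl.get_state(); print(s)
for n in ["scene","top"]:
    im=imaging.read_camera(n); cv2.imwrite(f"pics/{n}0.png",im[:,:,::-1])
    i=imaging.camera_info(n); print(n,i)
E
```

```text
pics
{'time': 0.0, 'qpos': array([-1.46299792e+00,  2.87218611e-01,  1.57819352e+00,  2.69885875e-05,
        1.27860317e+00, -1.49955099e-01]), 'dq': array([ 0.00026794,  0.0017726 , -0.00024765, -0.00172646,  0.00018836,
        0.00192506]), 'joint_efforts': array([ 1.98517246e-04, -4.05986774e+01, -2.92625785e+01, -2.12370414e-04,
        5.83017463e-03,  4.78247543e-06]), 'eef_pos': array([ 0.17205545, -0.65201645,  0.22990294]), 'tcp_rot': array([ 9.91706653e-01,  1.28516329e-01,  3.84455856e-05, -1.21078403e-03]), 'contact_force': array([-0.53610916, -0.81763826,  0.9724184 ]), 'wrist_torque': array([-0.05134403, -0.01427284,  0.01148723]), 'opening': 0.9982327671021416}
scene {'intrinsics': array([[382.77908409,   0.        , 316.95776789],
       [  0.        , 382.77908409, 194.13435021],
       [  0.        ,   0.        ,   1.        ]]), 'origin': array([0.04008116, 0.87017341, 0.50269188]), 'attitude': array([-0.27664342,  0.80293516, -0.50194721,  0.16374538])}
top {'intrinsics': array([[474.75912663,   0.        , 326.61388667],
       [  0.        , 474.75912663, 202.24702255],
       [  0.        ,   0.        ,   1.        ]]), 'origin': array([0.38923113, 0.14087086, 1.27717351]), 'attitude': array([ 0.70946745, -0.70092755,  0.04987098, -0.05356671])}
```

View pics/scene0.png

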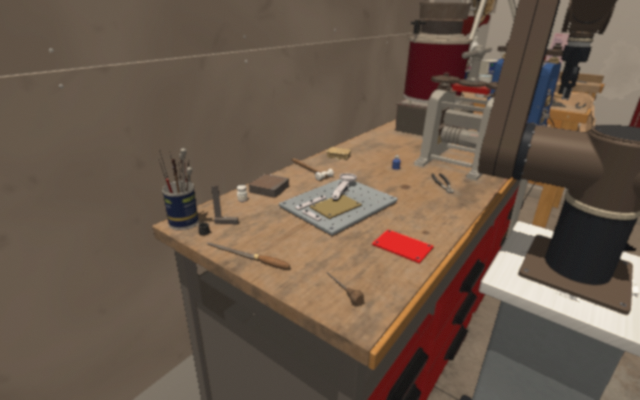

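View pics/top0.png

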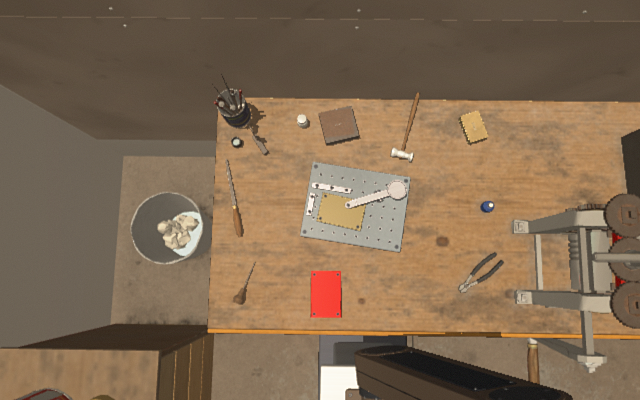

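The top picture shows the grey holder centred near (356,207), with the brass plaque at (342,212). The clip arm runs from the nose (348,205) to the cup (398,190). The red look-alike is at (326,294), to be left alone.

```bash
cat > h.py <<'E'
import numpy as np, cv2
from scipy.spatial.transform import Rotation as R
from plant import ctrl, imaging
def rays(info,uv,fish=False):
    K=info['intrinsics']; uv=np.atleast_2d(uv).astype(float)
    x=(uv-[K[0,2],K[1,2]])/[K[0,0],K[1,1]]
    if fish:
        r=np.linalg.norm(x,axis=1,keepdims=True); d=np.hstack([x/np.maximum(r,1e-9)*np.sin(r),np.cos(r)])
    else: d=np.hstack([x,np.ones((len(x),1))])
    return R.from_quat(info['attitude']).apply(d)
def toplane(info,uv,z,fish=False):
    d=rays(info,uv,fish); o=np.asarray(info['origin']); return o+d*((z-o[2])/d[:,2:])
def proj(info,P,fish=False):
    p=R.from_quat(info['attitude']).inv().apply(np.atleast_2d(P)-info['origin']); K=info['intrinsics']
    if fish:
        rho=np.linalg.norm(p[:,:2],axis=1,keepdims=True); th=np.arctan2(rho[:,0],p[:,2])[:,None]
        x=p[:,:2]/np.maximum(rho,1e-9)*th
    else: x=p[:,:2]/p[:,2:]
    return x*[K[0,0],K[1,1]]+[K[0,2],K[1,2]]
E
python3 - <<'E'
from h import *
im=imaging.read_camera('top'); info=imaging.camera_info('top')
c=cv2.resize(im[150:265,285:425],None,fx=5.5,fy=5.2,interpolation=cv2.INTER_CUBIC)
cv2.imwrite('pics/topcrop0.png',c[:,:,::-1])
for n,z in [('holder',.016),('plaque',.024),('clip_arm',.04),('thumb_cup',.04),('hammer',.01),('file',.01),('square',.01)]:
    for d in imaging.silhouettes('top',n)[:3]:
        m=d['mask'].astype(np.uint8); ys,xs=np.nonzero(m)
        r=cv2.minAreaRect(np.c_[xs,ys].astype(np.float32)); b=cv2.boxPoints(r)
        print(n,round(d['p'],2),d['uv'],m.sum(),np.round(toplane(info,b,z)[:,:2],4).tolist(), np.round(toplane(info,[d['uv']],z)[0],3))
E
```

```text
holder 0.66 [360.3, 200.1] 6451 [[0.4831, 0.2201], [0.6895, 0.1901], [0.6465, -0.0809], [0.4423, -0.0448]] [0.582 0.058 0.016]
plaque 0.86 [324.3, 293.7] 1387 [[0.3919, 0.1871], [0.3929, 0.1114], [0.2756, 0.1104], [0.2747, 0.1851]] [0.334 0.152 0.024]
plaque 0.71 [337.9, 214.3] 1231 [[0.5234, 0.1767], [0.6021, 0.1602], [0.5764, 0.0424], [0.4982, 0.0599]] [0.542 0.118 0.024]
clip_arm 0.74 [384.3, 190.7] 519 [[0.6011, 0.1055], [0.6362, -0.0548], [0.5924, -0.0631], [0.5576, 0.0964]] [ 0.604 -0.004  0.04 ]
thumb_cup 0.63 [382.5, 195.2] 646 [[0.6048, 0.1084], [0.6391, -0.0571], [0.5891, -0.066], [0.5552, 0.0986]] [0.592 0.001 0.04 ]
hammer 0.9 [408.8, 143.0] 421 [[0.7007, -0.023], [0.8963, -0.0466], [0.8896, -0.1072], [0.6942, -0.0823]] [ 0.743 -0.075  0.01 ]
hammer 0.49 [364.1, 203.7] 6568 [[0.4816, 0.2228], [0.6923, 0.1938], [0.6506, -0.0833], [0.4421, -0.048]] [0.573 0.048 0.01 ]
file 0.88 [233.4, 207.8] 312 [[0.6856, 0.4324], [0.6888, 0.4147], [0.4838, 0.3726], [0.4807, 0.3898]] [0.558 0.4   0.01 ]
square 0.65 [262.9, 148.0] 116 [[0.7514, 0.3597], [0.7621, 0.3464], [0.7149, 0.3102], [0.7043, 0.3235]] [0.725 0.325 0.01 ]
```

View pics/topcrop0.png

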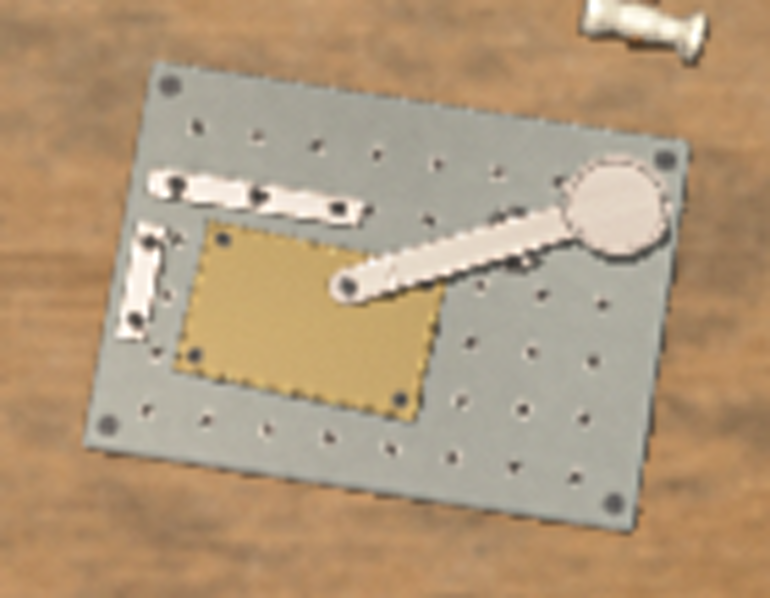

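```bash
cat >> h.py <<'E'
def fit2(A,B): # B ~ R A + t
    A=np.array(A);B=np.array(B);a=A-A.mean(0);b=B-B.mean(0)
    th=np.arctan2((a[:,0]*b[:,1]-a[:,1]*b[:,0]).sum(),(a*b).sum())
    c,s=np.cos(th),np.sin(th);M=np.array([[c,-s],[s,c]]);t=B.mean(0)-M@A.mean(0)
    return th,t,np.linalg.norm(A@M.T+t-B,axis=1)
def H(th,t,p):
    c,s=np.cos(th),np.sin(th);return np.array([[c,-s],[s,c]])@np.array(p)+t
E
python3 - <<'E'
from h import *
info=imaging.camera_info('top')
cv=lambda L: np.array([[285+(x+.5)/5.5-.5,150+(y+.5)/5.2-.5] for x,y in L])
Hc=toplane(info,cv([(155,62),(690,142),(632,530),(85,447)]),.016)[:,:2]
th,t,e=fit2([(.103,.135),(.103,-.135),(-.103,-.135),(-.103,.135)],Hc); print('holder',th,t,e*1e3)
Pc=toplane(info,cv([(208,222),(416,421),(176,371)]),.024)[:,:2]
pt,p,e=fit2([(.04,.06),(-.04,-.06),(-.04,.06)],Pc); print('plaque',pt,p,e*1e3)
print('rel angle',pt-th,'home',H(th,t,(-.0095,.053)), 'rel pos', H(-th,0,p-t)-np.array([-.0095,.053]))
pv=H(th,t,(.0355,-.055)); print('pivot',pv)
nose=toplane(info,cv([(348,287)]),.04)[0,:2]; cup=toplane(info,cv([(616,208)]),.045)[0,:2]
print('nose',nose,np.linalg.norm(nose-pv),'cup',cup,np.linalg.norm(cup-pv))
d=nose-cup; print('swing',np.arctan2(d[1],d[0])-th-np.radians(120), np.linalg.norm(d))
for n,q in [('rail',(.0305,.0725)),('stop',(-.015,.113))]: print(n,H(th,t,q))
E
```

```text
holder -0.1487206086337035 [0.56611618 0.07102382] [2.04610164 1.84590478 2.24546906 1.74165424]
plaque -0.19829364854358666 [0.5503762  0.10893886] [0.67875259 0.78687565 1.22404567]
rel angle -0.049573039909883154 home [0.56457422 0.12484642] rel pos [-0.01168422 -0.01783572]
pivot [0.5930748  0.01137079]
nose [0.56553447 0.0924942 ] 0.08567074980946421 cup [ 0.60672536 -0.03529523] 0.04862155793332224
swing -0.06305939531020632 0.13426402956977934
rail [0.60702205 0.13820425]
stop [0.56802531 0.18499906]
```

Run:
```python
from h import *
info=imaging.camera_info('scene')
print('tcp px',proj(info,[[.172,-.653,.231],[.172,-.653,0]]))
for uv in [(423,170),(470,173),(437,168)]:
    P=toplane(info,[uv],0)[0]; print(uv,P)
    for z in (.1,.2,.3): print(z,proj(info,[P+[0,0,z]]))
ti=imaging.camera_info('top')
for z in (0,.2): print(z,toplane(ti,[(515,220),(515,297),(545,215),(530,300),(602,188),(600,365)],z).round(3).tolist())
im=imaging.read_camera('scene'); cv2.imwrite('pics/scrop.png',cv2.resize(im[0:220,380:640],None,fx=3,fy=2.7,interpolation=cv2.INTER_CUBIC)[:,:,::-1])
im=imaging.read_camera('wrist'); cv2.imwrite('pics/w0.png',im[:,:,::-1]); print(imaging.camera_info('wrist'))
```

```text
tcp px [[561.44381694  99.79074143]
 [542.43810261 164.06657837]]
(423, 170) [ 0.48576999 -0.32216279  0.        ]
0.1 [[427.13238488 142.18249982]]
0.2 [[431.56257095 112.36032557]]
0.3 [[436.32395319  80.30867617]]
(470, 173) [ 0.3504099  -0.39966608  0.        ]
0.1 [[475.84854661 144.89505241]]
0.2 [[482.12474632 114.73503567]]
0.3 [[488.8772849   82.28599227]]
(437, 168) [ 0.45517756 -0.3708092   0.        ]
0.1 [[441.55392016 140.50762412]]
0.2 [[446.43120995 111.06304025]]
0.3 [[451.66758054  79.45065721]]
0 [[0.535, -0.36, 0.0], [0.331, -0.351, 0.0], [0.55, -0.442, 0.0], [0.324, -0.39, 0.0], [0.626, -0.601, 0.0], [0.161, -0.562, 0.0]]
0.2 [[0.512, -0.282, 0.2], [0.34, -0.274, 0.2], [0.525, -0.351, 0.2], [0.334, -0.307, 0.2], [0.589, -0.485, 0.2], [0.197, -0.452, 0.2]]
{'intrinsics': array([[309.70691629,   0.        , 322.93103639],
       [  0.        , 309.70691629, 197.91055497],
       [  0.        ,   0.        ,   1.        ]]), 'origin': array([ 0.25230737, -0.63210547,  0.37444608]), 'attitude': array([ 0.78181152, -0.60207191, -0.09858599,  0.12868941])}
```

View pics/scrop.png

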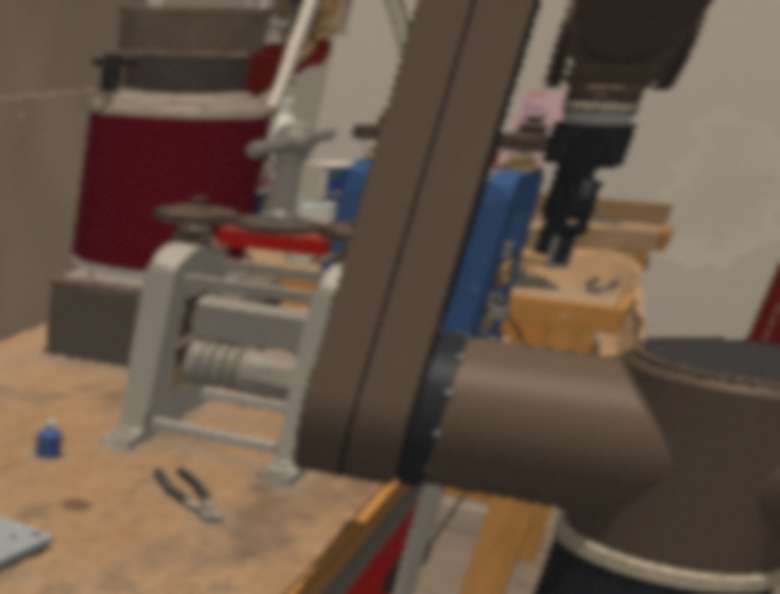

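View pics/w0.png

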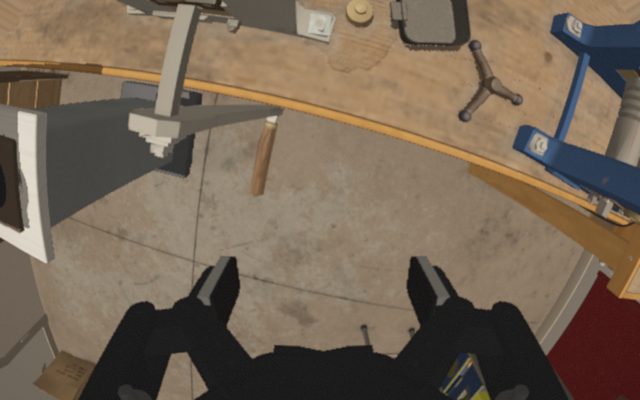

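The rolling mill (about 0.3 m tall, x 0.33–0.55, y −0.35…−0.6) stands on the direct line, so I rise first and then cross above it.

Candidates:
- **Plaque:** brass plate at (340,213) or red plate at (325,294). I take the brass one on the holder.
- **Clip cup:** white disc at (398,190), or the hammer head at (402,155) or white bottle at (302,121). I take the disc on the clip's tail on the holder. The close crop above confirms it.

```bash
python3 -m creep '[0,0,-4,0, 0,0,-8,0, 0,0,-10,0, 0,0,-10,0, 0,0,-10,0, 0,0,-10,0, 0,0,-10,0, 0,0,-10,0, 0,0,-10,0]' 255 20
```

```text
time: 1.35
eef_pos: [0.1721, -0.6526, 0.4809]
tcp_rot: [0.992, 0.129, -0.0, -0.0]
contact_force: [0.5, -1.1, -0.5]
opening: -0.003
```

```bash
python3 -m creep '[1.2,-1,0,0, 2.4,-2,0,0, 3.6,-3,0,0, 4.8,-4,0,0.5, 6,-5,0,1, 7.2,-6,0,1.5, 8.4,-7,0,2, 9.6,-8,0,2.5, 10.8,-9,0,3, 12,-10,0,3.5, 13.2,-11,0,4, 14.4,-12,0,4.66, 15.6,-13,0,4.66, 16.8,-14,0,4.66, 18,-15,0,4.66, 19.2,-16,0,4.66, 20.4,-17.1,0,4.66, 21.6,-18.1,0,4.66, 22.6,-19,0,4.66, 23.1,-19.4,0,4.66]'
```

```text
time: 3.02
eef_pos: [0.6078, -0.0328, 0.4773]
tcp_rot: [0.997, -0.073, -0.003, -0.001]
contact_force: [-0.5, 0.2, 0.1]
opening: 0.001
```

```bash
python3 -m creep '[0,0,0,0]'
python3 - <<'E'
from h import *
s=ctrl.get_state(); print(s['eef_pos'],R.from_quat(s['tcp_rot']).as_matrix().round(3),s['qpos'].round(2))
im=imaging.read_camera('wrist'); cv2.imwrite('pics/w1.png',im[:,:,::-1])
E
```

```text
time: 3.1
eef_pos: [0.6078, -0.0337, 0.4774]
tcp_rot: [0.997, -0.072, -0.003, -0.001]
contact_force: [0.3, 0.0, -1.5]
opening: 0.002
[ 0.60779908 -0.03372157  0.4774372 ] [[ 0.99  -0.144 -0.006]
 [-0.144 -0.99   0.002]
 [-0.006 -0.001 -1.   ]] [-0.22  0.07  1.39  0.    1.69  1.49]
```

View pics/w1.png

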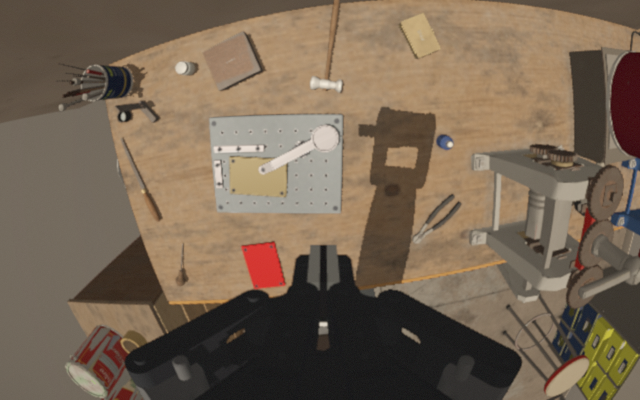

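```bash
python3 -m creep '[0,0,1.5,0, 0,0,3,0, 0,0,4.5,0, 0,0,6,0, 0,0,7.5,0, 0,0,9,0, 0,0,10.5,0, 0,0,12,0, 0,0,12,0, 0,0,12,0, 0,0,12,0]'
python3 - <<'E'
from h import *
s=ctrl.get_state(); i=imaging.camera_info('wrist'); print(s['eef_pos'],i)
im=imaging.read_camera('wrist'); cv2.imwrite('pics/w2.png',im[:,:,::-1])
cv2.imwrite('pics/w2big.png',cv2.resize(im[60:320,40:390],None,fx=2.2,fy=2.2,interpolation=cv2.INTER_CUBIC)[:,:,::-1])
E
```

```text
time: 4.07
eef_pos: [0.6076, -0.0378, 0.1835]
tcp_rot: [0.997, -0.075, 0.001, 0.0]
contact_force: [-0.3, -0.4, 1.4]
opening: 0.001
[ 0.60763667 -0.03777405  0.18354412] {'intrinsics': array([[309.70691629,   0.        , 322.93103639],
       [  0.        , 309.70691629, 197.91055497],
       [  0.        ,   0.        ,   1.        ]]), 'origin': array([ 0.68925869, -0.05039932,  0.32686883]), 'attitude': array([-0.64379048,  0.74815211,  0.1213872 , -0.1052016 ])}
```

View pics/w2big.png

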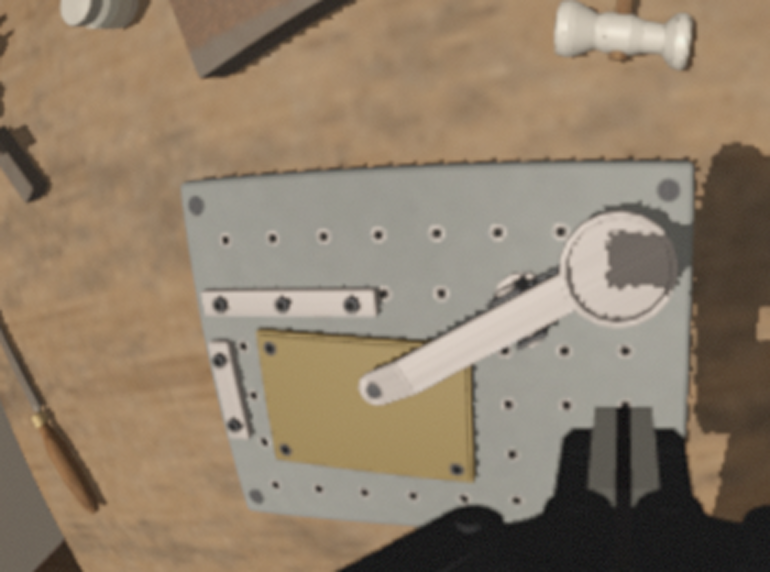

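View pics/w2.png

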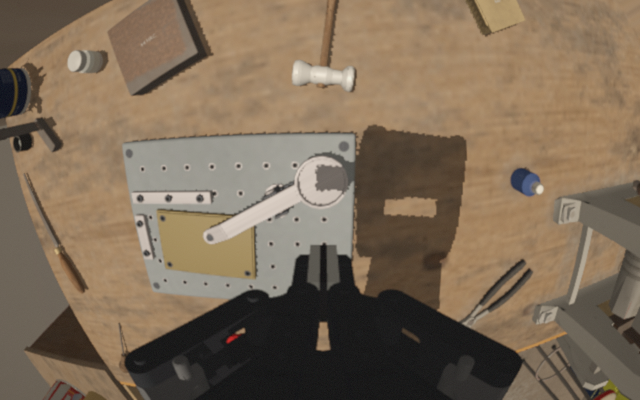

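Run:
```python
from h import *
s=ctrl.get_state();info=imaging.camera_info('wrist')
cv=lambda L: np.array([[40+(x+.5)/2.2-.5,60+(y+.5)/2.2-.5] for x,y in L])
T=lambda L,z: toplane(info,cv(L),z,True)[:,:2]
th,t,e=fit2([(.103,.135),(.103,-.135),(-.103,.135)],T([(182,184),(693,160),(248,508)],.016)); print('holder',th,t,e*1e3)
pt,p,e=fit2([(.04,.06),(-.04,-.06),(-.04,.06)],T([(258,329),(472,480),(276,459)],.024)); print('plaque',pt,p,e*1e3)
print('rel angle',pt-th,'home',H(th,t,(-.0095,.053)),'rel pos',H(-th,0,p-t)-np.array([-.0095,.053]))
pv=H(th,t,(.0355,-.055)); print('pivot',pv)
nose=T([(374,389)],.038)[0]; cup=T([(620,265)],.043)[0]
print('nose',nose,np.linalg.norm(nose-pv),'cup',cup,np.linalg.norm(cup-pv)); d=nose-cup
print('swing',np.arctan2(d[1],d[0])-th-np.radians(120),np.linalg.norm(d))
# calibration check: fingertips px
print('tcp px in crop',(proj(info,[s['eef_pos']],True)-[40,60])*2.2)
M=R.from_quat(s['tcp_rot']).as_matrix(); print('cup in tool',M.T@(np.r_[cup,.036]-s['eef_pos'])/.025, 'yaw',np.arctan2(M[1,0],M[0,0]))
```

```text
holder -0.14704695696190268 [0.56918444 0.07010277] [1.92655099 1.20141855 1.60765412]
plaque -0.212067266312949 [0.55390289 0.10838438] [1.54813588 1.86897528 0.56550046]
rel angle -0.06502030935104633 home [0.56755239 0.12392272] rel pos [-0.01122556 -0.01737054]
pivot [0.59624285 0.01049495]
nose [0.56909345 0.09196917] 0.08587862217004981 cup [ 0.61395619 -0.03784106] 0.05147943445142688
swing -0.04379996974172773 0.13734394737806283
tcp px in crop [[620.24217052 439.8191306 ]]
cup in tool [ 0.18644971 -0.0283046   5.95577627] yaw -0.149751598289422
```

```bash
python3 -m creep '[0.13,-0.07,1.5,0, 0.13,-0.07,3,0, 0.13,-0.07,4,0, 0.13,-0.07,4.8,0, 0.13,-0.07,5.1,0, 0.13,-0.07,5.1,0, 0.13,-0.07,5.1,0]'
python3 - <<'E'
from h import *
im=imaging.read_camera('wrist'); cv2.imwrite('pics/w3.png',cv2.resize(im[60:320,40:390],None,fx=2.2,fy=2.2,interpolation=cv2.INTER_CUBIC)[:,:,::-1])
im=imaging.read_camera('scene'); cv2.imwrite('pics/s3.png',cv2.resize(im[130:250,260:420],None,fx=5,fy=5,interpolation=cv2.INTER_CUBIC)[:,:,::-1])
E
```

```text
time: 4.7
eef_pos: [0.6123, -0.0357, 0.0564]
tcp_rot: [0.997, -0.074, 0.002, 0.0]
contact_force: [1.0, 0.6, 0.7]
opening: 0.002
```

View pics/w3.png

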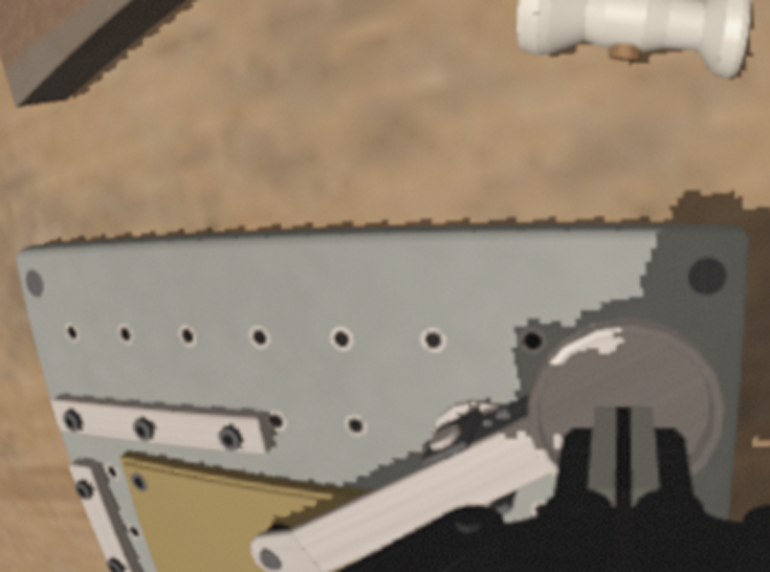

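View pics/s3.png

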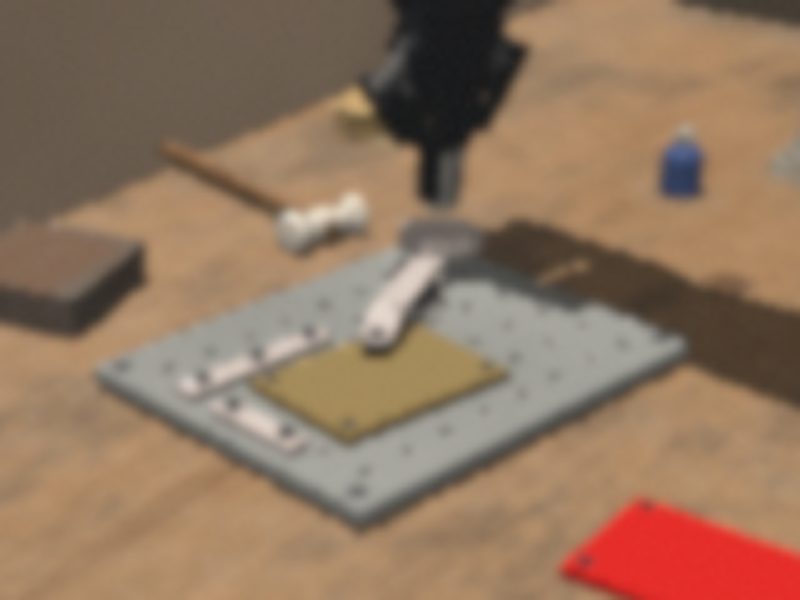

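The fingertips (622,410) stand over the middle of the cup (625,410). I press now.

```bash
python3 -m creep '[0,0,0.4,0, 0,0,0.6,0, 0,0,0.8,0, 0,0,0.9,0, 0,0,0.9,0, 0,0,0.9,0]'
```

```text
time: 5.3
eef_pos: [0.6118, -0.0351, 0.0336]
tcp_rot: [0.997, -0.075, 0.001, -0.0]
contact_force: [-2.5, 2.9, 10.6]
opening: 0.003
```

```bash
python3 -m creep '[0,0,0.06,0, 0.15,-0.09,0.06,0, 0.3,-0.19,0.06,0, 0.43,-0.3,0.06,0, 0.56,-0.42,0.06,0, 0.67,-0.56,0.06,0, 0.77,-0.7,0.06,0, 0.85,-0.85,0.06,0, 0.93,-1.0,0.06,0, 0.99,-1.17,0.06,0, 1.04,-1.34,0.06,0, 1.04,-1.34,0.06,0]'
python3 - <<'E'
from h import *
im=imaging.read_camera('wrist'); cv2.imwrite('pics/w4.png',im[:,:,::-1])
im=imaging.read_camera('top'); cv2.imwrite('pics/t4.png',cv2.resize(im[150:265,285:425],None,fx=5.5,fy=5.2,interpolation=cv2.INTER_CUBIC)[:,:,::-1])
E
```

```text
time: 6.3
eef_pos: [0.6444, -0.0064, 0.0334]
tcp_rot: [0.997, -0.074, 0.004, 0.001]
contact_force: [-0.1, -0.3, 10.9]
opening: -0.003
```

View pics/w4.png

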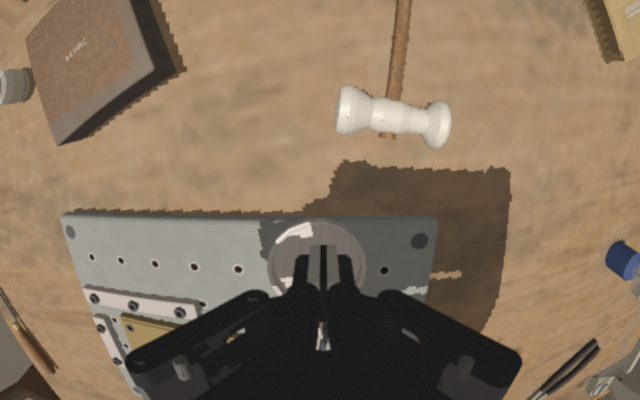

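View pics/t4.png

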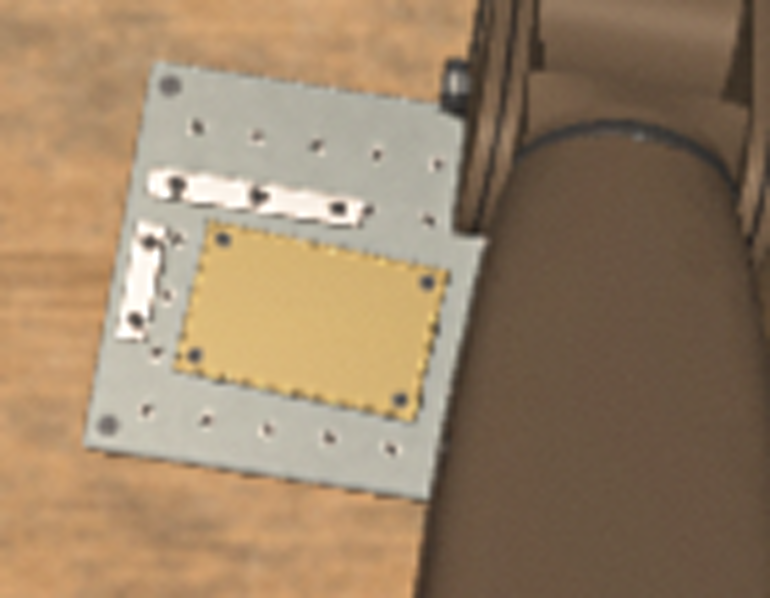

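The clip has turned about half way and is off the plaque, which is unmoved. I continue the arc.

```bash
python3 -m creep '[0.03,-0.17,0,0, 0.05,-0.34,0,0, 0.05,-0.51,0,0, 0.04,-0.69,0,0, 0.01,-0.86,0,0, -0.04,-1.03,0,0, -0.1,-1.19,0,0, -0.16,-1.35,0,0, -0.25,-1.5,0,0, -0.35,-1.65,0,0, -0.46,-1.78,0,0, -0.58,-1.91,0,0, -0.69,-2.0,0,0, -0.8,-2.08,0,0, -0.8,-2.08,0,0]'
```

```text
time: 7.65
eef_pos: [0.6331, 0.0486, 0.0338]
tcp_rot: [0.997, -0.074, 0.005, -0.0]
contact_force: [1.9, 0.7, 9.2]
opening: -0.001
```

```bash
python3 -m creep '[0,0,-0.4,0, 0,0,-1,0, 0,0,-2,0, 0,0,-3.5,0, 0,0,-5,0, 0,0,-5,0, 0,0,-5,0]'
python3 - <<'E'
from h import *
s=ctrl.get_state();print(s['eef_pos'],imaging.camera_info('wrist'))
im=imaging.read_camera('wrist'); cv2.imwrite('pics/w5.png',im[:,:,::-1])
E
```

```text
time: 8.23
eef_pos: [0.631, 0.0483, 0.1583]
tcp_rot: [0.997, -0.074, 0.003, 0.0]
contact_force: [0.1, -0.2, 0.0]
opening: -0.002
[0.63096734 0.04831191 0.15833957] {'intrinsics': array([[309.70691629,   0.        , 322.93103639],
       [  0.        , 309.70691629, 197.91055497],
       [  0.        ,   0.        ,   1.        ]]), 'origin': array([0.71201577, 0.03574881, 0.30195352]), 'attitude': array([-0.64456609,  0.74789732,  0.12014014, -0.10368463])}
```

View pics/w5.png

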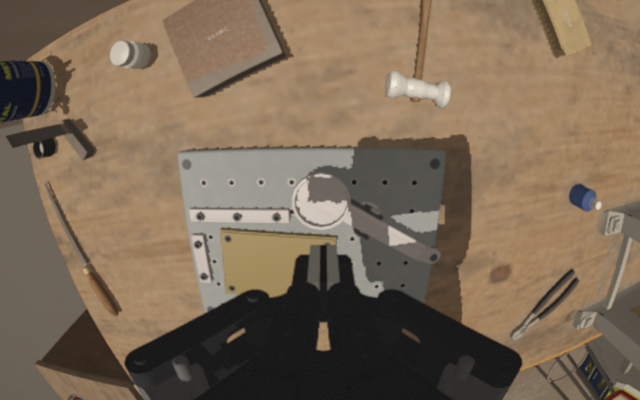

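```bash
python3 -m creep '[-1.2,-0.28,0,0, -2.4,-0.56,0,0, -3.6,-0.84,0,0, -4.8,-1.1,0,0, -5.98,-1.39,0,0, -5.98,-1.39,1.5,0, -5.98,-1.39,2.8,0, -5.98,-1.39,3.7,0, -5.98,-1.39,4.2,0, -5.98,-1.39,4.2,0, -5.98,-1.39,4.2,0]'
python3 - <<'E'
from h import *
s=ctrl.get_state();print(s['eef_pos'],R.from_quat(s['tcp_rot']).as_matrix().round(3));info=imaging.camera_info('wrist')
im=imaging.read_camera('wrist'); cv2.imwrite('pics/w6.png',im[:,:,::-1])
im=imaging.read_camera('top'); cv2.imwrite('pics/t6.png',cv2.resize(im[150:265,285:425],None,fx=5.5,fy=5.2,interpolation=cv2.INTER_CUBIC)[:,:,::-1])
E
```

```text
time: 9.2
eef_pos: [0.4843, 0.105, 0.0476]
tcp_rot: [0.997, -0.074, -0.003, 0.0]
contact_force: [0.8, 0.5, -0.2]
opening: -0.003
[0.4842566  0.10495479 0.04761083] [[ 0.989 -0.148 -0.005]
 [-0.148 -0.989 -0.   ]
 [-0.005  0.001 -1.   ]]
```

View pics/w6.png

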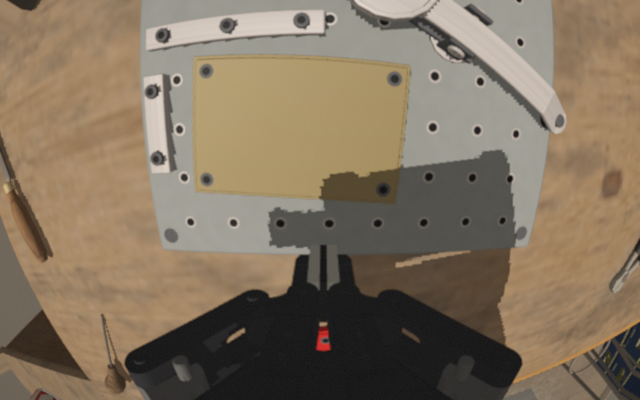

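View pics/t6.png

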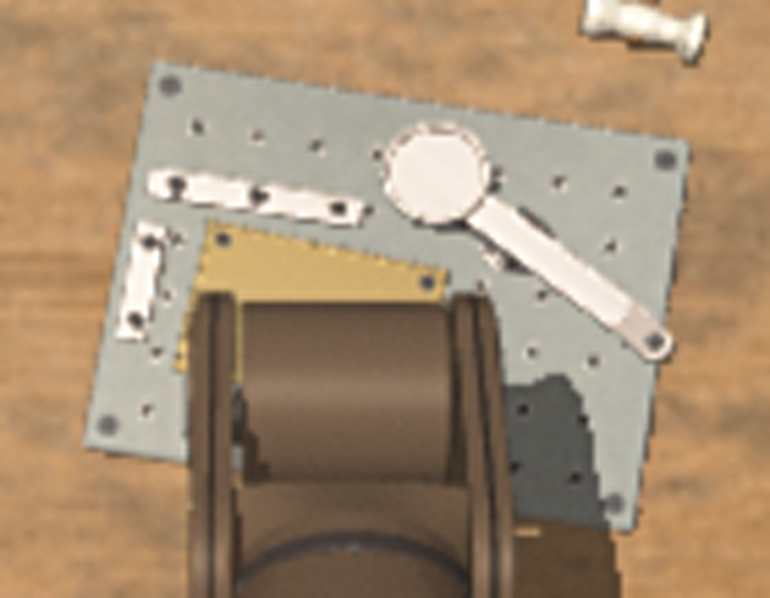

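```bash
cat >> h.py <<'E'
def meas(info,pl,holder=None):
    pass
E
python3 - <<'E'
from h import *
s=ctrl.get_state();info=imaging.camera_info('wrist'); M=R.from_quat(s['tcp_rot']).as_matrix()
T=lambda L,z: ((toplane(info,np.array(L),z,True)-s['eef_pos'])@M)[:,:2]*1e3
print('plaque TL TR BR BL (tool mm)\n',T([(195,58),(409,66),(397,203),(195,194)],.024).round(1))
print('rail top near edge',T([(149,50),(325,34)],.023).round(1),'stop inner',T([(167,75),(172,171)],.023).round(1))
print('holder near corners',T([(166,250),(525,246)],.016).round(1))
print('tcp px',proj(info,[s['eef_pos'],s['eef_pos']+M[:,0]*.011],True))
E
```

```text
plaque TL TR BR BL (tool mm)
 [[108.9 -71.5]
 [101.9  47.5]
 [ 22.8  44.3]
 [ 28.4 -77.3]]
rail top near edge [[ 118.5 -103.1]
 [ 118.1    1.6]] stop inner [[101.2 -90.5]
 [ 42.9 -91.9]]
holder near corners [[ -16.  -111.3]
 [ -15.4  154.4]]
tcp px [[321.9303685  259.90715956]
 [321.91466065 241.49423663]]
```

```bash
python3 -m creep '[0,0,0.4,0, 0,0,0.8,0, 0,0,1.0,0, 0,0,1.1,0, 0,0,1.1,0, 0,0,1.1,0]'
```

```text
time: 9.8
eef_pos: [0.4862, 0.105, 0.0221]
tcp_rot: [0.997, -0.074, -0.0, 0.0]
contact_force: [-0.4, 0.9, 0.1]
opening: 0.004
```

```bash
python3 -m creep '[0.3,0,0.05,0, 0.4,0,0.05,0]'; python3 -m creep '[0,0,0,0, 0,0,0,0]'
```

```text
time: 9.97
eef_pos: [0.4975, 0.1034, 0.0215]
tcp_rot: [0.997, -0.074, 0.001, -0.0]
contact_force: [1.1, 0.3, 0.7]
opening: -0.003
time: 10.13
eef_pos: [0.4968, 0.1034, 0.0214]
tcp_rot: [0.997, -0.074, 0.0, -0.0]
contact_force: [-1.2, 0.4, -0.2]
opening: -0.001
```

```bash
python3 -m creep '[0,0,0.08,0, 0.06,0,0.08,0, 0.12,0,0.08,0, 0.18,0,0.08,0, 0.24,0,0.08,0, 0.3,0,0.08,0, 0.3,0,0.08,0]'
python3 - <<'E'
from h import *
im=imaging.read_camera('wrist'); cv2.imwrite('pics/w7.png',im[:,:,::-1])
E
```

```text
time: 10.72
eef_pos: [0.5037, 0.1023, 0.0188]
tcp_rot: [0.997, -0.074, 0.0, 0.0]
contact_force: [-2.2, -0.6, -0.7]
opening: -0.0
```

View pics/w7.png

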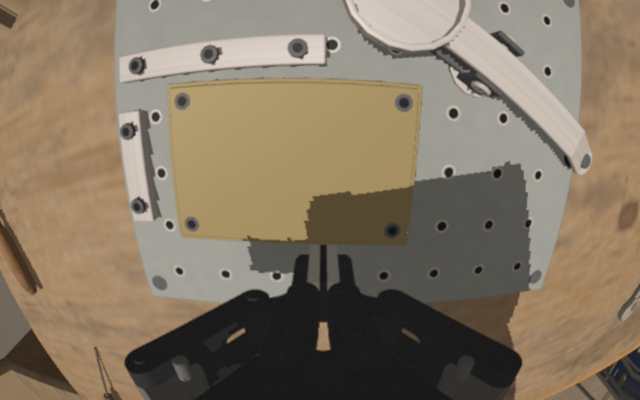

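The fingertips (322,246) touch the near edge of the plaque, and the far edge is still short of the rail. I push gently.

```bash
python3 -m creep '[0.05,0,0,0, 0.1,0,0,0, 0.15,0,0,0, 0.2,0,0,0, 0.25,0,0,0, 0.3,0,0,0, 0.3,0,0,0]'
python3 - <<'E'
from h import *
s=ctrl.get_state();info=imaging.camera_info('wrist'); print(s['eef_pos'],info['origin'],info['attitude'])
im=imaging.read_camera('wrist'); cv2.imwrite('pics/w8.png',im[:,:,::-1])
cv2.imwrite('pics/w8b.png',cv2.resize(im[0:270,100:440],None,fx=2.2,fy=2.2,interpolation=cv2.INTER_CUBIC)[:,:,::-1])
E
```

```text
time: 11.35
eef_pos: [0.5103, 0.1014, 0.0189]
tcp_rot: [0.997, -0.074, -0.001, -0.0]
contact_force: [-5.4, 0.1, 0.5]
opening: -0.0
[0.51027785 0.10138557 0.01894831] [0.59264848 0.08868327 0.16180503] [-0.64399404  0.74740311  0.12342269 -0.10689762]
```

View pics/w8b.png

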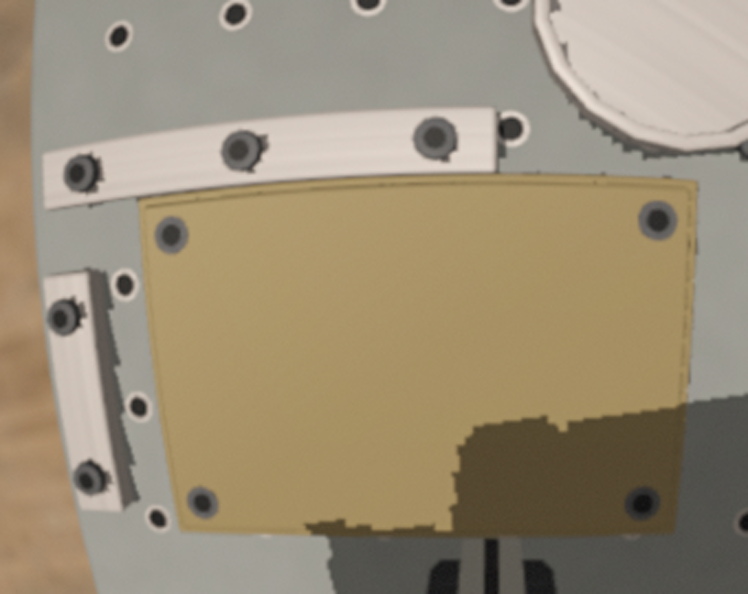

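```bash
python3 -m creep '[0.02,0,0,0, 0.04,0,0,0, 0.06,0,0,0, 0.06,0,0,0]';python3 -m creep '[0.02,0,0,0, 0.04,0,0,0, 0.04,0,0,0]'
```

```text
time: 11.73
eef_pos: [0.5104, 0.1014, 0.0189]
tcp_rot: [0.997, -0.074, -0.003, 0.0]
contact_force: [-9.4, 0.7, 5.3]
opening: -0.002
time: 11.98
eef_pos: [0.5104, 0.1013, 0.0188]
tcp_rot: [0.997, -0.074, -0.004, 0.0]
contact_force: [-11.4, 0.8, 7.5]
opening: -0.001
```

Run:
```python
from h import *
e=np.array([0.51027785,0.10138557,0.01894831]); info=imaging.camera_info('wrist'); info['origin']=np.array([0.59264848,0.08868327,0.16180503]); info['attitude']=np.array([-0.64399404,0.74740311,0.12342269,-0.10689762])
M=R.from_euler('z',-.148).as_matrix()@np.diag([1,-1,-1])
T=lambda L,z: ((toplane(info,np.array([[100+(x+.5)/2.2-.5,(y+.5)/2.2-.5] for x,y in L]),z,True)-e)@M)[:,:2]*1e3
print('plaque TL TR BR BL (tool mm)\n',T([(140,199),(697,182),(676,533),(183,530)],.024).round(1))
print('rail',T([(45,208),(497,173)],.023).round(1),'stop',T([(88,272),(124,510)],.023).round(1))
print('clip nose',T([(700,330)],.03))
```

```text
plaque TL TR BR BL (tool mm)
 [[ 90.7 -75.5]
 [ 91.1  42.5]
 [ 12.6  43.5]
 [ 12.3 -74.5]]
rail [[  92.  -103. ]
 [  91.4    1.7]] stop [[ 75.7 -91.5]
 [ 16.6 -91.2]]
clip nose [[61.05380173 42.67216078]]
```

```bash
python3 -m creep '[-0.3,0,0,0, -0.6,0,0,0, -0.6,0,-1,0, -0.6,0,-2.2,0, 0,1.35,-2.2,0, 1,2.0,-2.2,0, 1.9,2.7,-2.2,0, 1.9,2.7,-2.2,0, 1.9,2.7,-1.4,0, 1.9,2.7,-1.2,0, 1.9,2.7,-1.2,0]'
python3 - <<'E'
from h import *
s=ctrl.get_state();info=imaging.camera_info('wrist'); print(s['eef_pos'],info['origin'],info['attitude'])
im=imaging.read_camera('wrist'); cv2.imwrite('pics/w9.png',im[:,:,::-1])
im=imaging.read_camera('scene'); cv2.imwrite('pics/s9.png',cv2.resize(im[130:250,260:420],None,fx=5,fy=5,interpolation=cv2.INTER_CUBIC)[:,:,::-1])
E
```

```text
time: 12.9
eef_pos: [0.5488, 0.0274, 0.0473]
tcp_rot: [0.997, -0.074, -0.002, -0.0]
contact_force: [-0.3, 0.4, -0.1]
opening: 0.0
[0.54883926 0.02744296 0.04728327] [0.63128887 0.01470618 0.19015727] [-0.64397753  0.74737565  0.12363321 -0.10694585]
```

View pics/w9.png

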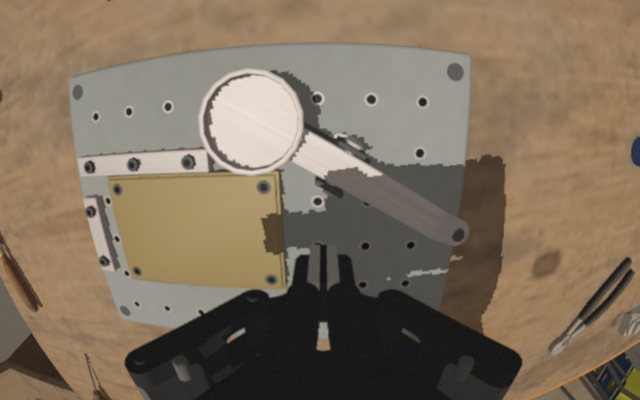

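View pics/s9.png

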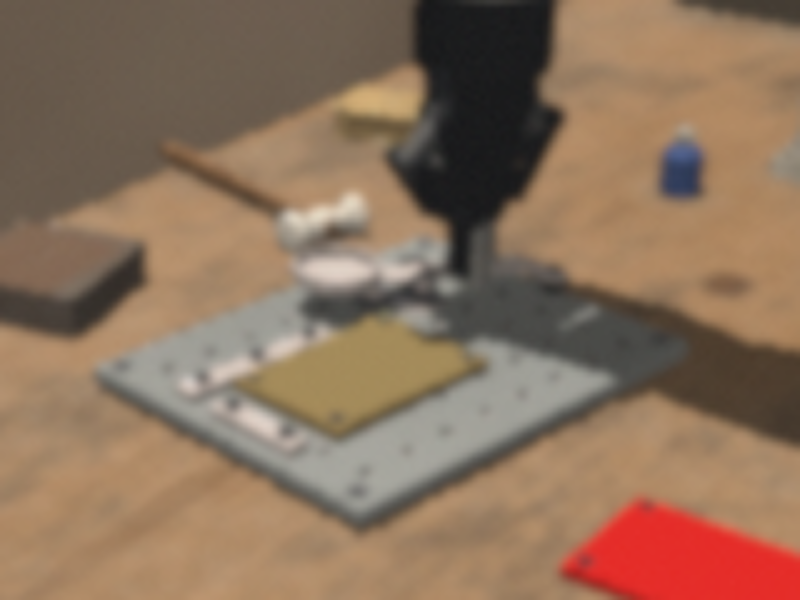

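```bash
python3 -m creep '[0,0,0.5,0, 0,0,0.9,0, 0,0,1.12,0, 0,0,1.12,0, 0,-0.15,1.12,0, 0,-0.3,1.12,0, 0,-0.36,1.12,0, 0,-0.42,1.12,0, 0,-0.48,1.12,0, 0,-0.54,1.12,0, 0,-0.54,1.12,0]'
python3 - <<'E'
from h import *
s=ctrl.get_state()
im=imaging.read_camera('wrist'); cv2.imwrite('pics/w10.png',im[:,:,::-1])
E
```

```text
time: 13.92
eef_pos: [0.5526, 0.0407, 0.0213]
tcp_rot: [0.997, -0.074, 0.0, -0.0]
contact_force: [0.3, 0.6, -0.5]
opening: -0.001
```

View pics/w10.png

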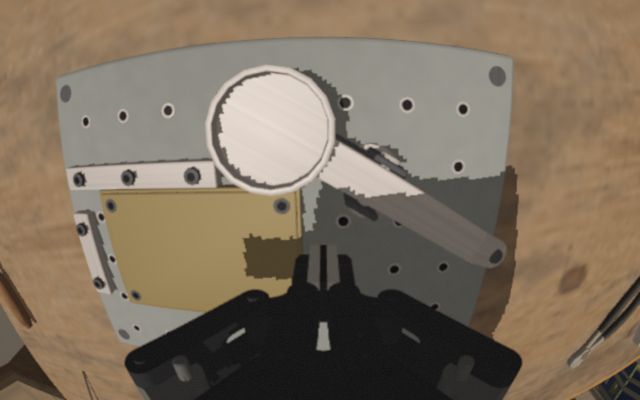

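```bash
python3 -m creep '[0,-0.05,0.08,0, 0,-0.1,0.08,0, 0,-0.15,0.08,0, 0,-0.2,0.08,0, 0,-0.25,0.08,0, 0,-0.3,0.08,0, 0,-0.35,0.08,0, 0,-0.4,0.08,0, 0,-0.4,0.08,0]'
python3 - <<'E'
from h import *
im=imaging.read_camera('wrist'); cv2.imwrite('pics/w11.png',cv2.resize(im[130:330,50:350],None,fx=2.5,fy=2.5,interpolation=cv2.INTER_CUBIC)[:,:,::-1])
E
```

```text
time: 14.72
eef_pos: [0.5537, 0.0504, 0.0189]
tcp_rot: [0.997, -0.074, -0.0, 0.0]
contact_force: [-0.7, -2.9, 0.2]
opening: -0.001
```

View pics/w11.png

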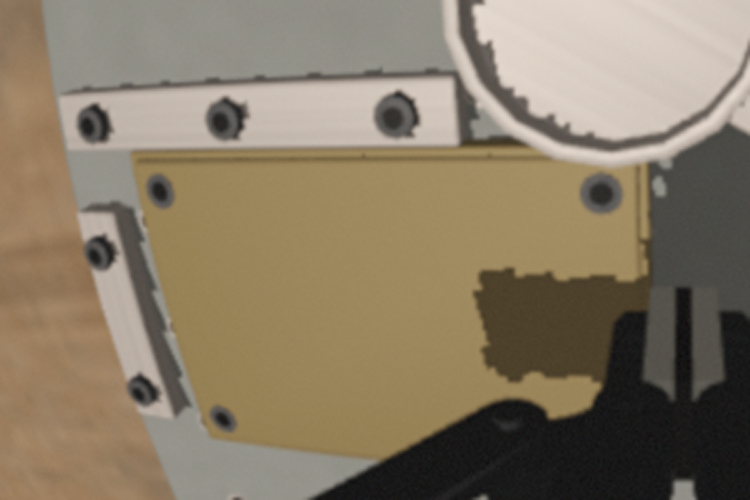

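```bash
python3 -m creep '[0,-0.05,0,0, 0,-0.1,0,0, 0,-0.15,0,0, 0,-0.2,0,0, 0,-0.25,0,0, 0,-0.3,0,0, 0,-0.35,0,0, 0,-0.4,0,0, 0,-0.4,0,0]'
python3 - <<'E'
from h import *
im=imaging.read_camera('wrist'); cv2.imwrite('pics/w12.png',cv2.resize(im[130:330,50:350],None,fx=2.5,fy=2.5,interpolation=cv2.INTER_CUBIC)[:,:,::-1])
E
```

```text
time: 15.52
eef_pos: [0.5551, 0.0598, 0.0189]
tcp_rot: [0.997, -0.074, -0.0, 0.001]
contact_force: [-2.1, -5.2, 0.0]
opening: 0.001
```

View pics/w12.png

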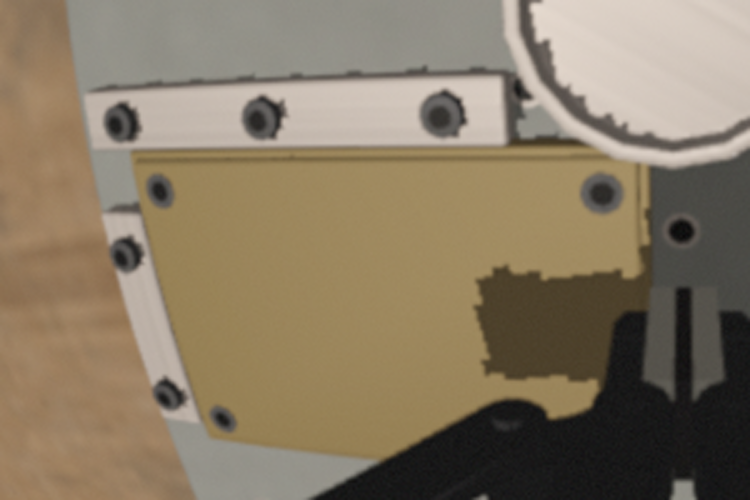

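```bash
python3 -m creep '[0,-0.03,0,0, 0,-0.06,0,0, 0,-0.09,0,0, 0,-0.09,0,0]'; python3 -m creep '[0,-0.03,0,0, 0,-0.06,0,0, 0,-0.06,0,0]'
```

```text
time: 15.9
eef_pos: [0.5551, 0.06, 0.0189]
tcp_rot: [0.997, -0.073, -0.001, 0.003]
contact_force: [-4.2, -12.1, 1.2]
opening: -0.001
time: 16.15
eef_pos: [0.5551, 0.0602, 0.0189]
tcp_rot: [0.997, -0.073, -0.001, 0.004]
contact_force: [-4.1, -16.0, -0.1]
opening: 0.0
```

```bash
python3 -m creep '[0,0.3,0,0, 0,0.6,0,0, 0,0.6,-1,0, 0,0.6,-2.2,0, -1,0,-2.2,0, -2,-1,-2.2,0, -2.9,-2,-2.2,0, -2.9,-2.8,-2.2,0, -2.9,-2.8,-2.2,0, -2.9,-2.8,-2.2,0]'
python3 - <<'E'
from h import *
s=ctrl.get_state();info=imaging.camera_info('wrist'); print(s['eef_pos'],info['origin'],info['attitude'])
im=imaging.read_camera('wrist'); cv2.imwrite('pics/w13.png',cv2.resize(im[0:270,120:440],None,fx=2.2,fy=2.2,interpolation=cv2.INTER_CUBIC)[:,:,::-1])
E
```

```text
time: 16.98
eef_pos: [0.4952, 0.1451, 0.0748]
tcp_rot: [0.997, -0.073, 0.001, -0.001]
contact_force: [-0.5, -0.4, -0.3]
opening: 0.0
[0.4952485  0.14512813 0.07479374] [0.57693075 0.13247776 0.21805876] [-0.64513011  0.74694141  0.1219985  -0.10489058]
```

View pics/w13.png

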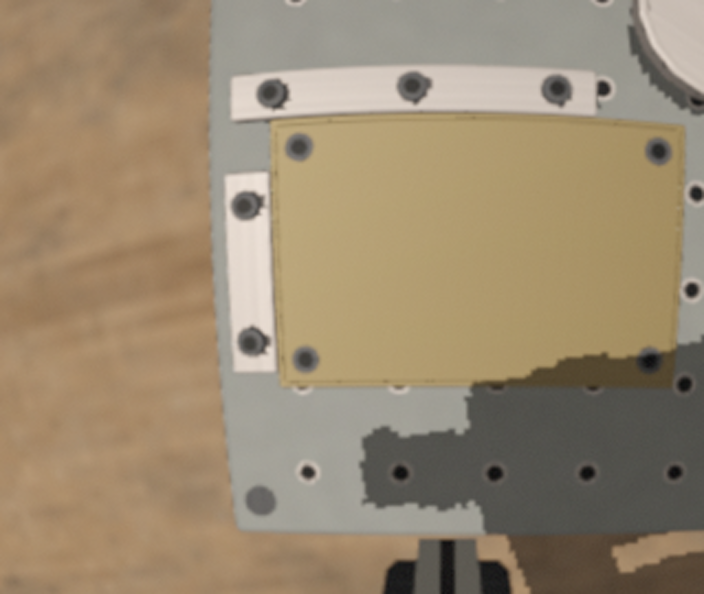

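Run:
```python
from h import *
s=ctrl.get_state();e=s['eef_pos'];M=R.from_quat(s['tcp_rot']).as_matrix();info=imaging.camera_info('wrist')
T=lambda L,z: ((toplane(info,np.array([[120+(x+.5)/2.2-.5,(y+.5)/2.2-.5] for x,y in L]),z,True)-e)@M)[:,:2]*1e3
P=T([(271,122),(685,126),(675,387),(282,386)],.024);print('plaque TL TR BR BL (tool mm)\n',P.round(1))
print('angles far,near,left,right',[round(float(v),4) for v in (np.arctan((P[1]-P[0])[0]/(P[1]-P[0])[1]),np.arctan((P[2]-P[3])[0]/(P[2]-P[3])[1]),-np.arctan((P[0]-P[3])[1]/(P[0]-P[3])[0]),-np.arctan((P[1]-P[2])[1]/(P[1]-P[2])[0]))])
print('rail',T([(231,121),(596,115)],.023).round(1),'stop',T([(268,174),(275,372)],.023).round(1), 'holder near',T([(238,530),(480,533)],.016).round(1))
```

```text
plaque TL TR BR BL (tool mm)
 [[111.4 -49.4]
 [112.   69.1]
 [ 33.4  70. ]
 [ 33.4 -48.9]]
angles far,near,left,right [0.005, 0.0005, 0.0068, 0.0112]
rail [[112.9 -61.7]
 [113.1  42.6]] stop [[ 96.2 -50.7]
 [ 37.5 -51. ]] holder near [[-19.  -70.8]
 [-18.9  11.5]]
```

```bash
python3 -m creep '[0,0.4,0.8,0, 0,0.4,1.6,0, 0,0.4,2.0,0, 0,0.4,2.2,0, 0.3,0.4,2.2,0, 0.6,0.4,2.2,0, 0.7,0.4,2.2,0, 0.7,0.4,2.2,0]'
```

```text
time: 17.7
eef_pos: [0.5129, 0.1313, 0.0205]
tcp_rot: [0.997, -0.075, 0.002, -0.0]
contact_force: [0.4, 0.3, -0.2]
opening: -0.002
```

```bash
python3 -m creep '[0.04,0,0.05,0, 0.08,0,0.05,0, 0.12,0,0.05,0, 0.12,0,0.05,0]'; python3 -m creep '[0.03,0,0,0, 0.06,0,0,0, 0.06,0,0,0]'
```

```text
time: 18.03
eef_pos: [0.5135, 0.1311, 0.018]
tcp_rot: [0.997, -0.074, 0.0, -0.0]
contact_force: [-0.9, 0.6, -0.7]
opening: -0.003
time: 18.28
eef_pos: [0.5145, 0.1309, 0.0177]
tcp_rot: [0.997, -0.074, -0.001, -0.0]
contact_force: [-2.1, 0.4, 0.6]
opening: 0.001
```

```bash
python3 -m creep '[0.03,0,-0.03,0, 0.06,0,-0.03,0, 0.06,0,-0.03,0]'; python3 -m creep '[0.03,0,0,0, 0.06,0,0,0, 0.06,0,0,0]'
```

```text
time: 18.53
eef_pos: [0.5145, 0.1307, 0.0179]
tcp_rot: [0.997, -0.074, -0.003, 0.0]
contact_force: [-5.7, 1.2, 2.1]
opening: -0.003
time: 18.78
eef_pos: [0.5146, 0.1307, 0.0179]
tcp_rot: [0.997, -0.074, -0.005, 0.0]
contact_force: [-9.5, 1.2, 5.8]
opening: 0.0
```

```bash
python3 -m creep '[-0.25,0,0,0, -0.5,0,0,0, -0.5,0,-1.2,0, -0.5,0,-2.8,0, -0.5,0,-4.2,0, 0.5,0.5,-4.5,0, 1.6,1.0,-4.5,0, 2.7,1.6,-4.5,0, 3.8,2.1,-4.5,0, 4.6,2.5,-4.5,0, 5.0,2.66,-4.5,0, 5.0,2.66,-4.5,0, 5.0,2.66,-4.5,0]'
python3 - <<'E'
from h import *
s=ctrl.get_state();info=imaging.camera_info('wrist'); print(s['eef_pos'],info['origin'],info['attitude'])
im=imaging.read_camera('wrist'); cv2.imwrite('pics/w14.png',cv2.resize(im[60:330,120:460],None,fx=2.2,fy=2.2,interpolation=cv2.INTER_CUBIC)[:,:,::-1])
E
```

```text
time: 19.87
eef_pos: [0.6312, 0.0462, 0.1308]
tcp_rot: [0.997, -0.075, -0.0, -0.0]
contact_force: [0.1, 0.3, -0.4]
opening: 0.001
[0.63121769 0.04622057 0.13075951] [0.71330785 0.03345197 0.27379619] [-0.64397226  0.74763411  0.12283801 -0.10608387]
```

View pics/w14.png

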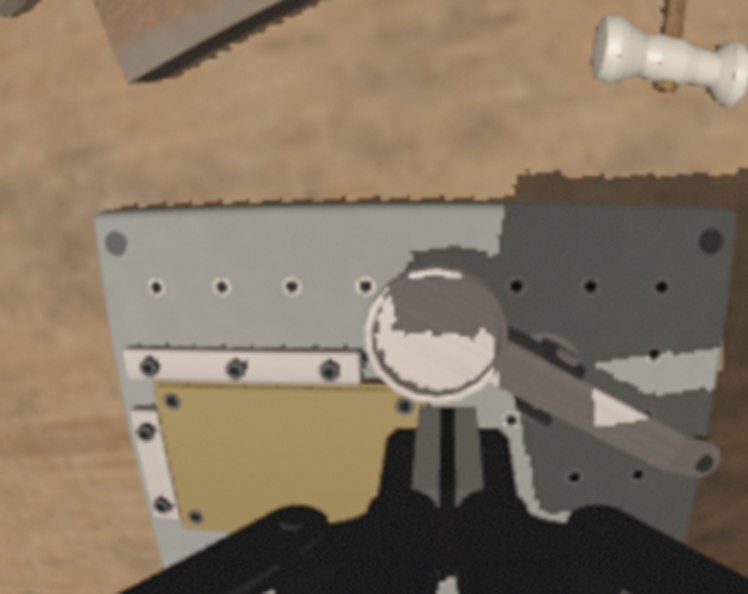

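Run:
```python
from h import *
s=ctrl.get_state();e=s['eef_pos'];M=R.from_quat(s['tcp_rot']).as_matrix();info=imaging.camera_info('wrist')
T=lambda L,z: ((toplane(info,np.array([[120+(x+.5)/2.2-.5,60+(y+.5)/2.2-.5] for x,y in L]),z,True)-e)@M)[:,:2]*1e3
A=T([(365,336),(508,336),(436,268),(436,404)],.046); print(A.round(1),A[:2].mean(0),A[2:].mean(0))
print('rail end',T([(360,383)],.023),'nose',T([(703,463)],.03))
```

```text
[[ -6.1 -29. ]
 [ -6.   22.5]
 [ 19.3  -3.3]
 [-33.4  -3.6]] [-6.03106599 -3.26252513] [-7.01951221 -3.41892345]
rail end [[-35.71398703 -34.95848497]] nose [[-73.35290754 113.67636398]]
```

The cup rim is centred at crop (436,336). In the tool frame its centre is 6.5 mm back and 3.4 mm to the left. The clip coasted to its end stop (about 2.1 rad). I press the cup and swing it back.

```bash
python3 -m creep '[-0.26,-0.14,1,0, -0.26,-0.14,2,0, -0.26,-0.14,2.8,0, -0.26,-0.14,3.1,0, -0.26,-0.14,3.1,0, -0.26,-0.14,3.4,0, -0.26,-0.14,3.6,0, -0.26,-0.14,3.8,0, -0.26,-0.14,3.9,0, -0.26,-0.14,3.9,0]'
```

```text
time: 20.75
eef_pos: [0.6277, 0.0505, 0.0362]
tcp_rot: [0.997, -0.074, 0.002, -0.0]
contact_force: [-0.8, -0.0, 9.1]
opening: -0.001
```

```bash
python3 -m creep '[0,0,0.15,0, 0.11,0.11,0.15,0, 0.22,0.22,0.15,0, 0.35,0.34,0.15,0, 0.47,0.46,0.15,0, 0.57,0.6,0.15,0, 0.67,0.75,0.15,0, 0.75,0.9,0.15,0, 0.82,1.06,0.15,0, 0.86,1.23,0.15,0, 0.9,1.4,0.15,0, 0.92,1.57,0.15,0, 0.94,1.75,0.15,0, 0.92,1.93,0.15,0, 0.9,2.1,0.15,0, 0.86,2.27,0.15,0, 0.82,2.43,0.15,0, 0.82,2.43,0.15,0]'
python3 - <<'E'
from h import *
for n in ('wrist','scene'):
    im=imaging.read_camera(n); cv2.imwrite(f'pics/{n}15.png',(im if n=='wrist' else cv2.resize(im[130:250,260:420],None,fx=5,fy=5,interpolation=cv2.INTER_CUBIC))[:,:,::-1])
E
```

```text
time: 22.25
eef_pos: [0.641, -0.0136, 0.0345]
tcp_rot: [0.997, -0.075, 0.005, 0.0]
contact_force: [0.6, 0.5, 9.3]
opening: -0.001
```

View pics/scene15.png

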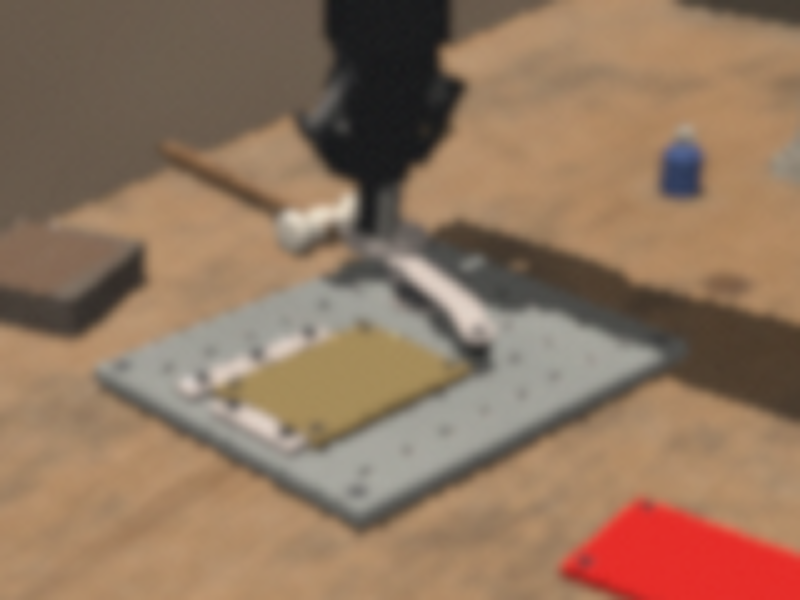

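View pics/wrist15.png

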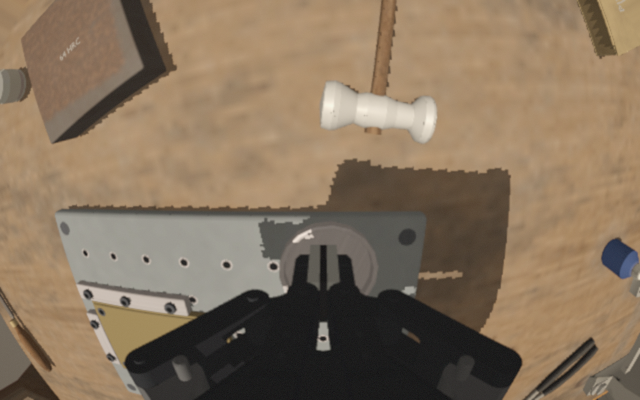

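```bash
python3 -m creep '[0,0,0.05,0, 0,0,0.1,0, 0,0,0.1,0]'
```

```text
time: 22.6
eef_pos: [0.6411, -0.0136, 0.0321]
tcp_rot: [0.997, -0.074, 0.005, 0.001]
contact_force: [-0.6, -0.5, 11.9]
opening: 0.003
```

```bash
python3 -m creep '[-0.07,0.16,0,0, -0.15,0.32,0,0, -0.25,0.46,0,0, -0.35,0.6,0,0, -0.47,0.73,0,0, -0.6,0.85,0,0, -0.71,0.93,0,0, -0.82,1.01,0,0, -0.92,1.06,0,0, -1.01,1.11,0,0, -1.01,1.11,0,0, -1.01,1.11,0,0]'
python3 - <<'E'
from h import *
for n in ('top','scene'):
    im=imaging.read_camera(n); cv2.imwrite(f'pics/{n}16.png',cv2.resize(im[150:265,285:425] if n=='top' else im[130:250,260:420],None,fx=5,fy=5,interpolation=cv2.INTER_CUBIC)[:,:,::-1])
E
```

```text
time: 23.6
eef_pos: [0.6129, -0.0381, 0.0327]
tcp_rot: [0.997, -0.075, 0.006, 0.001]
contact_force: [0.7, -1.3, 10.5]
opening: 0.002
```

View pics/scene16.png

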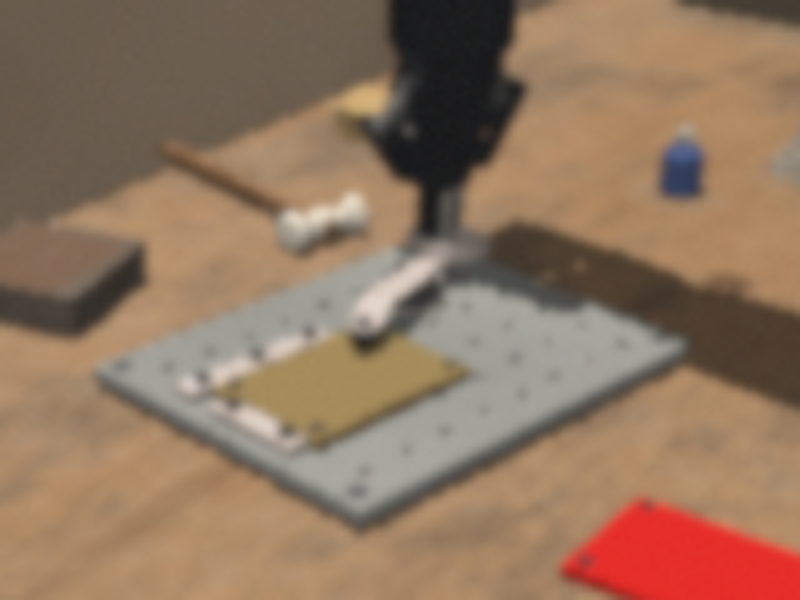

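View pics/top16.png

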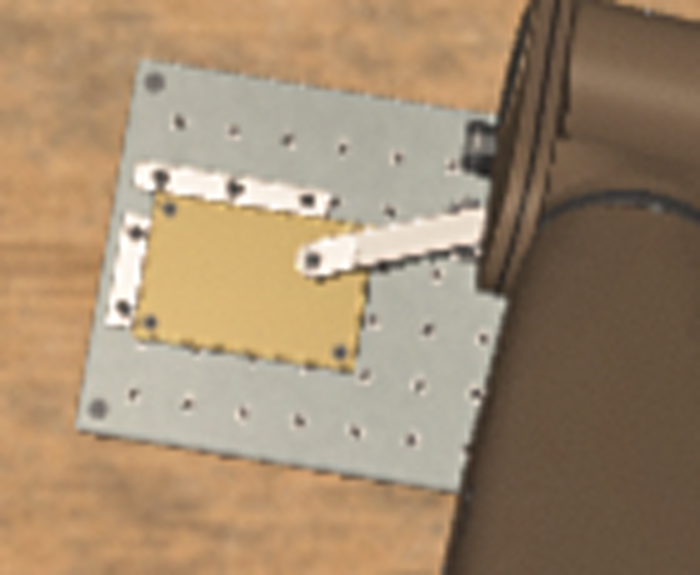

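The nose (313,260) is over the plaque, well inside its right edge, and the plaque still sits in the corner. I release straight up, slowly at first.

```bash
python3 -m creep '[0,0,-0.06,0, 0,0,-0.12,0, 0,0,-0.18,0, 0,0,-0.25,0, 0,0,-0.4,0, 0,0,-0.7,0, 0,0,-1.2,0, 0,0,-2.2,0, 0,0,-3.5,0, 0,0,-5,0, 0,0,-5,0, 0,0,-5,0]'
python3 - <<'E'
from h import *
s=ctrl.get_state();print(s['eef_pos'],s['contact_force'])
im=imaging.read_camera('wrist'); cv2.imwrite('pics/w17.png',cv2.resize(im[60:320,40:390],None,fx=2.2,fy=2.2,interpolation=cv2.INTER_CUBIC)[:,:,::-1])
im=imaging.read_camera('scene'); cv2.imwrite('pics/s17.png',cv2.resize(im[130:250,260:420],None,fx=5,fy=5,interpolation=cv2.INTER_CUBIC)[:,:,::-1])
E
```

```text
time: 24.7
eef_pos: [0.6097, -0.0366, 0.1565]
tcp_rot: [0.997, -0.074, 0.003, 0.0]
contact_force: [-0.8, 0.4, -0.1]
opening: 0.003
[ 0.60973304 -0.03659034  0.15651226] [-0.79244513  0.42319251 -0.12924704]
```

View pics/w17.png

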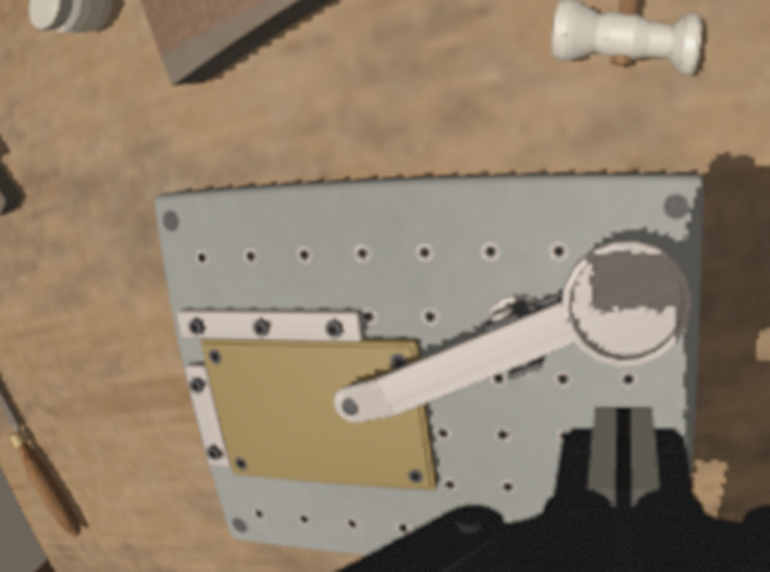

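View pics/s17.png

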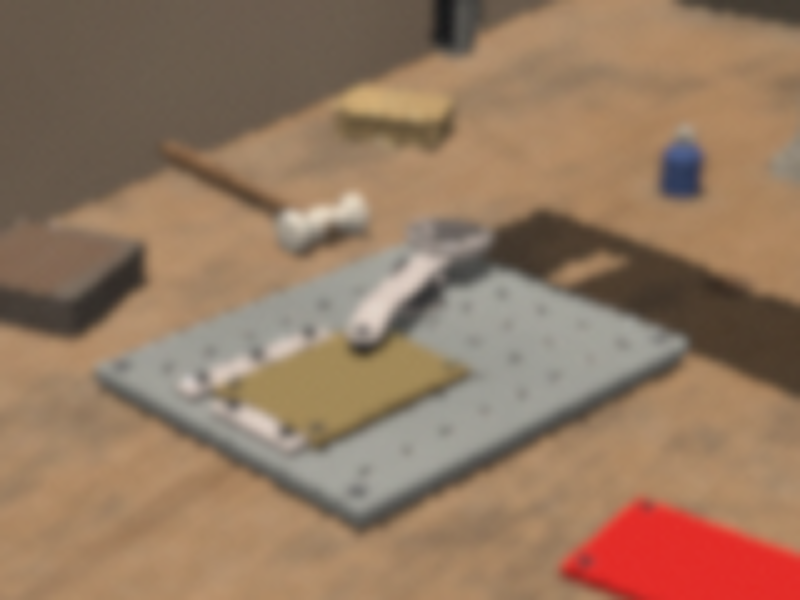

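Run:
```python
from h import *
s=ctrl.get_state();e=s['eef_pos'];M=R.from_quat(s['tcp_rot']).as_matrix();info=imaging.camera_info('wrist')
T=lambda L,z: ((toplane(info,np.array([[40+(x+.5)/2.2-.5,60+(y+.5)/2.2-.5] for x,y in L]),z,True)-e)@M)[:,:2]*1e3
P=T([(203,340),(419,341),(435,489),(230,474)],.024); r=T([(182,338),(360,340)],.023); st=T([(204,366),(226,466)],.023)
print(P.round(1),'rail',r.round(1),'stop',st.round(1)); print('nose',T([(349,406)],.038))
th,p,er=fit2([(40,-60),(40,60),(-40,60),(-40,-60)],P); print('angle',th,'centre',p,er)
print('gap x',r[:,0].mean()-(p[0]+40),'gap y',(p[1]-60)-st[:,1].mean())
```

```text
[[ -27.3 -206.5]
 [ -25.7  -89.5]
 [-104.1  -91.4]
 [-105.1 -210.7]] rail [[ -26.9 -220.9]
 [ -26.  -118.4]] stop [[ -41.8 -210.2]
 [-100.8 -212.7]]
nose [[ -52.10112362 -122.30540435]]
angle 0.004559758467919307 centre [ -65.55845809 -149.49853738] [3.49395709 0.17319185 2.41066732 1.05059585]
gap x -0.9293507777702068 gap y 1.9574921743950142
```

The oblique view suggests about 2 mm at the side stop, with poor fit residuals. I look again from straight above the corner.

```bash
python3 -m creep '[-1,-1.3,0,0, -2,-2.6,0,0, -3,-3.9,0,0, -4,-5.2,0,0, -5,-6.5,0,0, -6.1,-7.8,0,0, -6.1,-8.3,0.8,0, -6.1,-8.3,1.2,0, -6.1,-8.3,1.2,0, -6.1,-8.3,1.2,0, -6.1,-8.3,1.2,0]'
python3 - <<'E'
from h import *
s=ctrl.get_state();info=imaging.camera_info('wrist'); print(s['eef_pos'],info['origin'])
im=imaging.read_camera('wrist'); cv2.imwrite('pics/w18.png',im[:,:,::-1]); cv2.imwrite('pics/w18b.png',cv2.resize(im[60:240,260:500],None,fx=3.3,fy=3.3,interpolation=cv2.INTER_CUBIC)[:,:,::-1])
E
```

```text
time: 25.72
eef_pos: [0.4882, 0.1904, 0.122]
tcp_rot: [0.997, -0.075, -0.001, 0.0]
contact_force: [-0.1, -0.4, 0.5]
opening: -0.0
[0.48817292 0.19042533 0.12199424] [0.57031373 0.17767912 0.26498938]
```

View pics/w18.png

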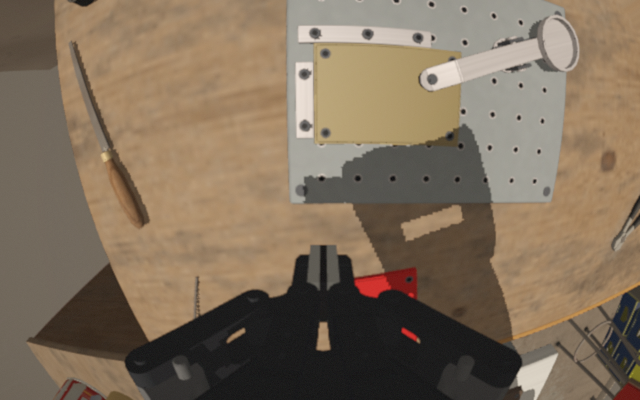

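View pics/w18b.png

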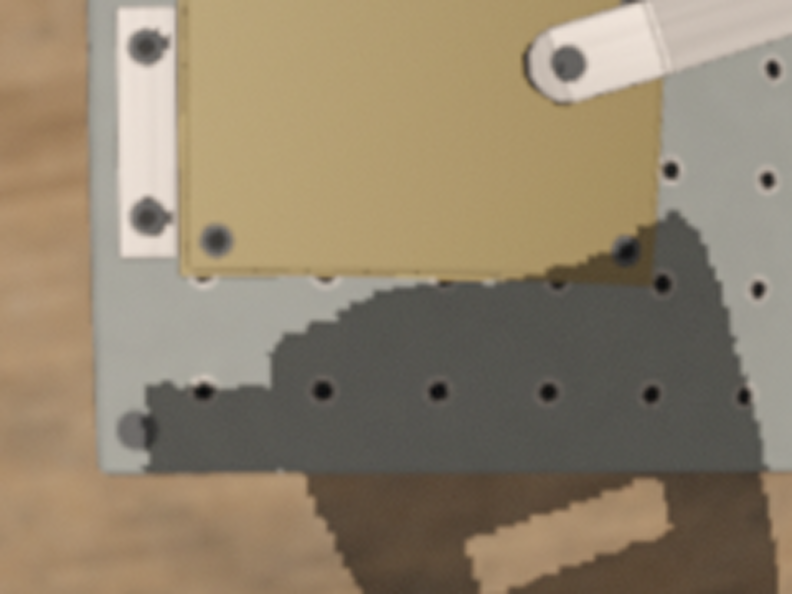

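Run:
```python
import cv2
im=cv2.imread('pics/w18.png'); cv2.imwrite('pics/w18c.png',cv2.resize(im[15:150,285:480],None,fx=4,fy=4,interpolation=cv2.INTER_NEAREST))
```

```text
(no output)
```

View pics/w18c.png

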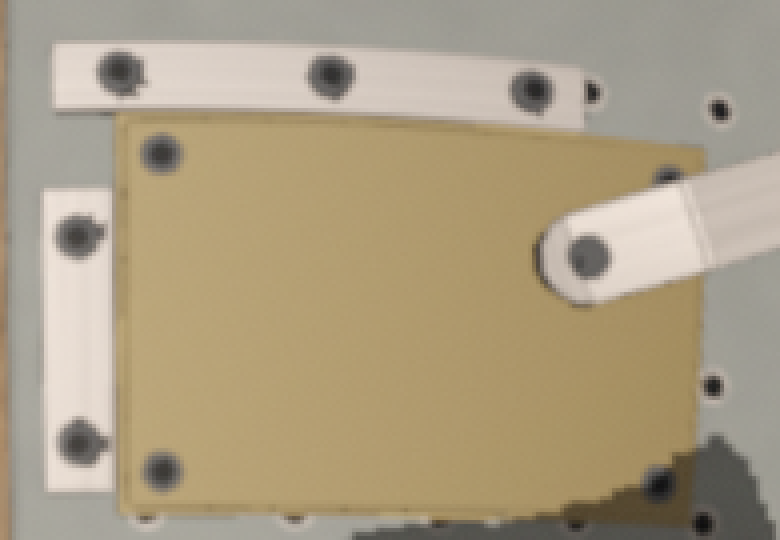

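From straight above, the plaque edges sit within about 1 px (0.8 mm) of both the rail and the side stop, evenly along each. The nose pad lies on the plaque near crop pixel (588,257), and the gripper is clear. I hand in.

Run:
```python
from plant import ctrl
print(ctrl.sign_off())
```

```text
the job is handed in; nothing more can be done
None
```

I swung the clip clear, pushed the plaque home against the back rail and the side stop, and swung the clip back so its pad rests on the plaque. The job was handed in at about 26 s; no verdict was reported.

- **Clip off:** it ended against its stop at about 2.1 rad, past the roughly 1.9 rad I aimed for.
- **Pushing:** both pushes were slow. The wrist force peaked near 14 N at the rail and 17 N at the side stop. A second nudge towards the rail stopped at the same place as the first, to within 0.3 mm.
- **Last picture, from straight above:** the plaque is square and within about 1 mm of both stops. The pad is about 20 to 30 mm inside the right-hand edge.
- **Check that disagreed:** an oblique view before that suggested a gap of about 2 mm at the side stop. Its fit was poor (errors up to 3.5 mm), and the straight-down view did not bear it out.
- **Not measured:** the pad's pressing force and whether the hammer, file and square moved. I saw no change to the hammer or file in the last pictures; the square was not in the last one.

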